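Power up the repaired audio chain in order

TASK

Power up the test chain on the service bench in the safe order: with the fingertips, lightly press in the power switch on the disc player, then the one on the mixer, and last the one on the power amplifier. Press each switch well in (it stays in by itself), leave the tuner switched off, and do not bang, shift or lift the units or the other things on the bench.

Things in the scene. Friction and masses are not known exactly. Their poses are not given: they have to be found in the camera images.
- player: Disc player: grey plastic box 150 x 150 x 45 mm (x, y, z), 1.4 kg, with a large round lid (104 mm wide, 5 mm high, black disc with a small steel hub). Loose on rubber feet; origin at the centre of its underside, front faces -x of its own frame, z up. Switch at (-48, -48) mm.
- mixer: Small mixer: grey metal box 150 x 150 x 50 mm, 1.3 kg, with three rows of three little knobs (12 mm high) and three sliding faders (9 mm high). Loose on rubber feet; origin at the centre of its underside, front faces -x of its own frame, z up. Switch at (-45, -47) mm; the nearest fader is 40 mm from it.
- amp: Power amplifier: dark steel box 150 x 150 x 62 mm, 2.2 kg, with a row of twelve aluminium cooling fins (18 mm higher) over the back half of its top. Loose on rubber feet; origin at the centre of its underside, front faces -x of its own frame, z up. Switch at (-43, 0) mm; the fins begin 43 mm behind it.
- tuner: Tuner, not to be switched on: aluminium box 140 x 150 x 52 mm, 1.2 kg, with one big round black dial (68 mm wide, 16 mm high). Loose on rubber feet; origin at the centre of its underside, front faces -x of its own frame, z up. Switch at (-40, -48) mm.
- player_switch_top (a point): Centre of the flat round top (28 mm diameter, white plastic) of the disc player's switch cap; moves with the cap. z up. Out, it stands 14 mm above the unit's case, fully in 6 mm above it. Its height above the bench when out: 59 mm. At the front right corner of the player.
- player_switch (a joint): Push-in power switch on the disc player, in m: 0 out (off), 0.008 fully in (stop), on past 0.005. Slides down at 3 to 4 N, no spring or click: it stays where pushed. It sits in a 3 mm high, 38 mm wide rubber ring that gives 0.4 mm per N and springs back (1.2 mm while the cap slides, 5 mm at most; not counted in this value), so past the stop the force rises by 2.5 N per mm.
- mixer_switch_top (a point): Centre of the flat round top (28 mm diameter, white plastic) of the mixer's switch cap; moves with the cap. z up. Out, it stands 14 mm above the unit's case, fully in 6 mm above it. Its height above the bench when out: 64 mm. At the front right corner of the mixer.
- mixer_switch (a joint): Push-in power switch on the mixer, in m: 0 out (off), 0.008 fully in (stop), on past 0.005. Slides down at 3 to 4 N, no spring or click: it stays where pushed. It sits in a 3 mm high, 38 mm wide rubber ring that gives 0.4 mm per N and springs back (1.2 mm while the cap slides, 5 mm at most; not counted in this value), so past the stop the force rises by 2.5 N per mm.
- amp_switch_top (a point): Centre of the flat round top (28 mm diameter, white plastic) of the power amplifier's switch cap; moves with the cap. z up. Out, it stands 14 mm above the unit's case, fully in 6 mm above it. Its height above the bench when out: 76 mm. In the middle of the front half of its top.
- amp_switch (a joint): Push-in power switch on the power amplifier, in m: 0 out (off), 0.008 fully in (stop), on past 0.005. Slides down at 3 to 4 N, no spring or click: it stays where pushed. It sits in a 3 mm high, 38 mm wide rubber ring that gives 0.4 mm per N and springs back (1.2 mm while the cap slides, 5 mm at most; not counted in this value), so past the stop the force rises by 2.5 N per mm.
- tuner_switch_top (a point): Centre of the flat round top (28 mm diameter, white plastic) of the tuner's switch cap; moves with the cap. z up. Out, it stands 14 mm above the unit's case, fully in 6 mm above it. Its height above the bench when out: 66 mm. Leave it out.
- tuner_switch (a joint): Push-in power switch on the tuner, in m: 0 out (off), 0.008 fully in (stop), on past 0.005. Slides down at 3 to 4 N, no spring or click: it stays where pushed. It sits in a 3 mm high, 38 mm wide rubber ring that gives 0.4 mm per N and springs back (1.2 mm while the cap slides, 5 mm at most; not counted in this value), so past the stop the force rises by 2.5 N per mm.
- tape: Bystander: roll of black tape lying flat, 68 mm across, 19 mm high; origin centre of underside.
- screwdriver: Bystander: screwdriver 170 mm long lying along its x, up to about 30 mm high.
- spool: Bystander: steel-coloured solder spool, 54 mm across, 50 mm high, upright; origin centre of underside.
- cup: Bystander: white paper cup, 76 mm across, 95 mm high; origin centre of underside.
- can: Bystander: spray can, 52 mm across, 150 mm high, upright; origin centre of underside.
- meter: Bystander: black multimeter lying face up, 150 x 75 x 40 mm; origin centre of underside.
Not all that is in view belongs to the job. Leave any orange look-alike of the player alone.

How it is judged:
On the way, in this order (a step that is already met when the one before it is completed fails the run):
1. the disc player's switch is pressed in, the mixer's and the amplifier's still out (value of joint player_switch above 0.005 m and value of joint each of mixer_switch, amp_switch below 0.003 m), for 0.1 s.
2. the mixer's switch is pressed in, the amplifier's still out (value of joint each of player_switch, mixer_switch above 0.005 m and value of joint amp_switch below 0.003 m), for 0.1 s.
3. the power amplifier's switch is pressed in (value of joint each of player_switch, mixer_switch, amp_switch above 0.005 m), for 0.1 s.
At the end, for the whole second after the job is handed in: Switches of player, mixer and amplifier more than 5 mm in, the tuner's less than 3 mm in; the four units at rest, upright within 0.05 rad, within 20 mm of where they stood; the other things within 30 mm of where they were (all of step 3 and value of joint tuner_switch below 0.003 m and linear speed of each of player, mixer, amp, tuner below 0.01 m/s and distance of each of player, mixer, amp, tuner from where it was at the start of the episode below 0.02 m and angle between each of player, mixer, amp, tuner's own z axis and vertical below 0.05 rad and not (distance of tape from where it was at the start of the episode above 0.03 m) and not (distance of screwdriver from where it was at the start of the episode above 0.03 m) and not (distance of spool from where it was at the start of the episode above 0.03 m) and not (distance of cup from where it was at the start of the episode above 0.03 m) and not (distance of can from where it was at the start of the episode above 0.03 m) and not (distance of meter from where it was at the start of the episode above 0.03 m)); the robot touches nothing.
It fails at once if the tuner's switch is pressed (3 mm or more) (value of joint tuner_switch above 0.003 m).
It fails at once if a unit is struck or pressed with more than 20 N (contact force between any of the fingers, the arm and player above 20 N or contact force between any of the fingers, the arm and mixer above 20 N or contact force between any of the fingers, the arm and amp above 20 N or contact force between any of the fingers, the arm and tuner above 20 N).
It fails at once if a unit is lifted (8 mm), shifted (20 mm) or tipped (height (world z) of any of player, mixer, amp, tuner above 0.008 m or distance of any of player, mixer, amp, tuner from where it was at the start of the episode above 0.02 m or angle between any of player, mixer, amp, tuner's own z axis and vertical above 0.12 rad).
It fails at once if another thing on the bench is moved by more than 30 mm or lifted 15 mm (distance of any of tape, screwdriver, spool, cup, can, meter from where it was at the start of the episode above 0.03 m or height (world z) of any of tape, spool, cup, can, meter above 0.015 m or height (world z) of screwdriver above 0.03 m).
It also fails if it takes over 54 s, if anything falls off the work surface, if the arm or the gripper's body presses on something with over 40 N, if the wrist force passes 120 N, or if a joint passes its speed limit or range.

ROBOT

A 6-joint arm with a two-finger parallel gripper is mounted at the origin on the work surface. World frame = base frame: x ahead of the robot, y to its left, z up, the work surface at z = 0. Lengths are in m, angles in rad, forces in N, time in s.
With the tool pointing down it reaches from about 0.425 to 0.95 m from the base axis. Payload 14.7 kg.
Tool frame: the origin (TCP) lies midway between the tips of the shut fingers; the grasp point (between the pads) lies 19 mm behind it; z points along the fingers, y is the line along which they close (so a half turn about z gives the same grasp; the last joint's range is limited). The gripper opens to 85 mm and grips with 20 to 120 N. Pads are 22 mm wide; open, the fingers measure 114 mm over their backs; the gripper's body (76 mm by 85 mm) begins 54 mm behind the grasp point. The pads swing forward as they close: fully open they stand 13 mm farther back than shut.
Start: joints at [1.277, 0.48, 1.596, -0, 1.065, -0.047], TCP at [0.159, 0.63, 0.231] pointing down, gripper open.
Joint ranges: [-2.75, 2.75], [-0.82, 2.05], [0.23, 2.67], [-1.56, 4.7], [0.09, 2.69], [-2.92, 2.92]. Speed limits (rad/s): [1.89, 1.89, 2.39, 3.01, 3.01, 3.01].

INTERFACE

Orientations are given as a rotation vector (axis times angle).
In Python, from workcell import arm, eyes, job, models gives the robot as it stands. The module is installed in compiled form; this text tells all that it offers.
- The arm moves only by the shell command python3 -m handwheel 'ROWS' [OPENING] [FORCE]. ROWS is a JSON object of lists of equal length, an entry for each row: "travel": the shift along the world's x, y, z scaled (see below), a list of three; "turn": the turn about the world's z scaled (see below). In form: {"travel": [[tx, ty, tz], ...], "turn": [turn, ...]}. A call has exactly 5 rows; each row is the pose to reach, as a shift and turn from the pose commanded when the call began; what a row does not reach only later rows make up. The controller multiplies each number of a shift by 0.25 m and each number of a turn by 45 degrees. A row lasts 1/12 s, in which the tool goes at most 41.7 mm and 7.16 degrees, less where a joint would pass 70% of its speed; a pose out of reach is approached as far as the arm can. A call with a number of a shift or a turn outside -1 to 1 is refused whole. A call with a gripper value outside its range is refused whole. OPENING is the closure, from -1 (fully open) to 1 (shut), set as the call begins (- or left out, the last holds). The fingers move at their own pace and stop on an object; FORCE is the grip in N (left out, the last holds). Time passes only in rows, so rows that repeat a pose let the fingers close, or fill a call up. It gives the time, the measured TCP pose, the force, the opening and the grip force at its end, in the units of the state.
- arm.state(): the state, without advancing time (a new reading comes with each control period).
- eyes.grab_frame(name): name is "side" or "top" or "wrist"; returns the picture (384x512x3 uint8, blue, green, red); there is no depth.
- eyes.camera_params(name): a dict with "fovy" (degrees; the focal length in pixels is half the picture's height over the tangent of half this angle, whatever the lens; pixels are square), "cx", "cy" (the principal point, pixels), "distortion" ([k1, k2, p1, p2, k3] as OpenCV has them; the pictures are not rectified), "pose" (4x4, takes a point from camera to world coordinates). Camera axes: x right, y up, looking along -z (the intrinsics and any distortion apply to the point x, -y, -z); pixel columns grow to the right and rows downward; lengths in m; the calibration is good to about 2 mm. A picture is of the moment at which its call begins: read the wrist's pose just before it. camera_params takes no time and is no camera call; for the wrist camera it gives the pose at the moment of the call.
- job.close_job(): hands the job in; it is judged then, once.
Trained networks look in the newest picture that a camera, given by its name, has taken for a name from the list of things; names that differ only in an ending like _2 or _b are one class to them, and where a whole thing is asked for, a point or a joint stands for the part that bears it (a point fixed in the world has none). Each returns a list of dicts, best first, with "score" (0 to 1); they miss things now and then, are a little off and sometimes report something else, mostly with a low value. They report only what shows in the picture. A call takes as long as a camera call. They do not tell look-alikes from the thing itself.
- models.recognise(name, camera): "location" ([column, row] in pixels, amid what is visible of it).
- models.tip_of(name, camera): "location" ([column, row] in pixels: a listed point, or the origin of a listed thing).
The state is a dict: "clock": time; "joint_pos": joint angles; "dq": joint speeds; "effort": joint torques, N m; "tool_pos": TCP position; "tcp_rot": TCP orientation; "contact_force": force on the tool from outside, world axes, zero at the start; "ft_torque": the same for the moment, N m; "width": opening from 0.0 (shut) to 1.0 (fully open); "gripper_force": force on a finger pad.
Only numpy, scipy, OpenCV 4.12 (cv2) and the standard library are available. Lean on these libraries where they do the work, as an engineer would, in place of code of your own. Each camera call takes 0.05 s, during which the arm holds its last target. There are 200 camera calls.

## Working session

There is one attempt and no reset: what is moved stays moved. The work goes in short steps, Python scripts to look and compute and a shell command to move; the robot and the scene stay as the last step left them, time stands still between calls to the robot, and variables do not carry over. Pictures are saved under pics/ and viewed, at most 10 in all, crops included, and the job is handed in when it is done.

```bash
mkdir -p pics
cat > h.py <<'E'
import numpy as np, cv2
from workcell import arm, eyes, job, models
def ray_z(cam,px,z,p=None):
    p=p or eyes.camera_params(cam); f=192/np.tan(np.radians(p["fovy"])/2)
    K=np.array([[f,0,p["cx"]],[0,f,p["cy"]],[0,0,1.]])
    u=cv2.undistortPoints(np.array([[px]],float),K,np.array(p["distortion"],float))[0,0]
    T=np.array(p["pose"]); d=T[:3,:3]@np.array([u[0],-u[1],-1]); o=T[:3,3]
    return o+d*(z-o[2])/d[2]
E
python3 - <<'E'
from h import *
s=arm.state(); print(s["clock"],s["tool_pos"],s["tcp_rot"],s["width"],s["contact_force"])
for c in ("top","side"):
    im=eyes.grab_frame(c); cv2.imwrite(f"pics/{c}0.png",cv2.resize(im,(800,600)))
    for n,z in (("player",.059),("mixer",.064),("amp",.076),("tuner",.066)):
        for r in models.tip_of(n+"_switch_top",c)[:4]:
            print(c,n,np.round(r["location"],1),round(r["score"],2),np.round(ray_z(c,r["location"],z),4))
print(eyes.camera_params("top"))
E
```

```text
0.0 [0.15861719 0.62990515 0.23066192] [-3.86626314e-01 -3.11749397e+00  1.92443749e-03] 0.9981167072092783 [-0.2808882  -0.45212711 -0.47386302]
top player [303.  195.4] 0.61 [ 0.5042 -0.1727  0.059 ]
top player [348.1 272. ] 0.56 [ 0.2594 -0.3187  0.059 ]
top mixer [366.5 221.7] 0.55 [ 0.4209 -0.3781  0.064 ]
top mixer [133.7 218.3] 0.47 [0.4237 0.3727 0.064 ]
top amp [134.8 217.8] 0.38 [0.4251 0.3654 0.076 ]
top tuner [223.3 188.6] 0.44 [0.5227 0.0841 0.066 ]
side player [202.6 137.9] 0.65 [0.4437 0.3076 0.059 ]
side player [289.1 220. ] 0.62 [ 0.5103 -0.1712  0.059 ]
side player [252.6 169.7] 0.6 [0.5211 0.0679 0.059 ]
side player [236.5 302. ] 0.46 [ 0.27   -0.3244  0.059 ]
side mixer [303.8 291.7] 0.62 [ 0.4192 -0.3786  0.064 ]
side amp [190.  127.7] 0.57 [0.4195 0.3654 0.076 ]
side tuner [254.3 166.4] 0.42 [0.5299 0.0727 0.066 ]
{'fovy': 52.83737038521739, 'cx': 255.82761782598755, 'cy': 194.9528599517357, 'distortion': array([-0.11461443,  0.        ,  0.        ,  0.        ,  0.        ]), 'pose': array([[ 0.01050835,  0.99627412, -0.08560052,  0.39745976],
       [-0.99993971,  0.01074235,  0.00227343, -0.01765274],
       [ 0.00318451,  0.08557147,  0.99632695,  1.29882779],
       [ 0.        ,  0.        ,  0.        ,  1.        ]])}
```

View pics/top0.png

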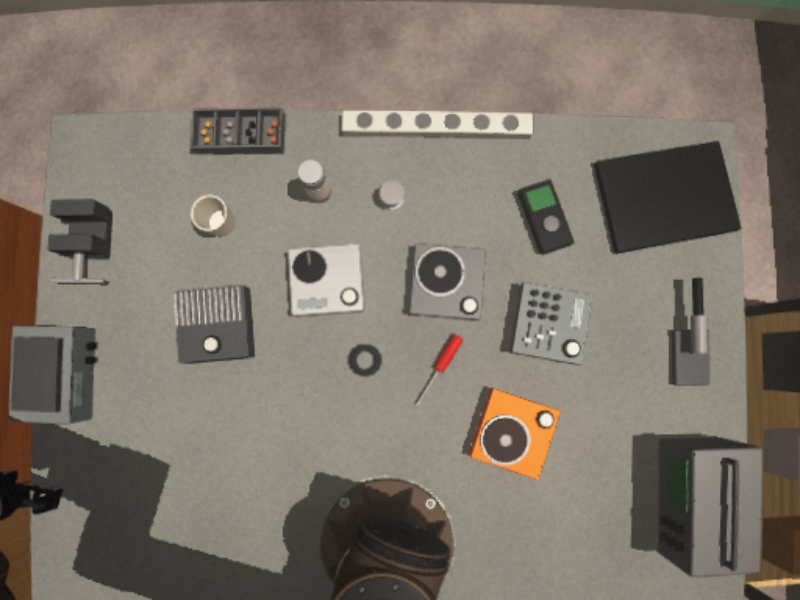

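View pics/side0.png

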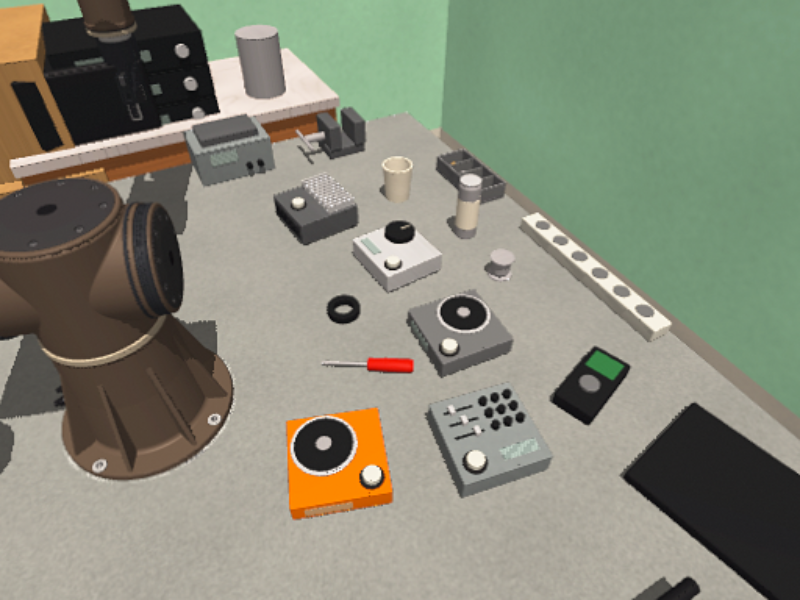

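The top view (800x600 picture) shows:
- dark amp with fins at (213,325), cap at (210,344)
- light tuner with a big dial at (325,280), cap at (349,296)
- grey player at (447,280), cap at (469,305)
- grey mixer at (551,322), cap at (572,348)
- orange look-alike at (515,433), cap at (545,420)

The player is either the grey box at (447,280) or the orange one at (515,433). The grey one fits "grey plastic box". I'll confirm it in a crop and refine the caps.

Run:
```python
from h import *
im=eyes.grab_frame("top")
cv2.imwrite("pics/crop.png",cv2.resize(im[145:245,250:390],(798,570),interpolation=cv2.INTER_CUBIC))
side=eyes.grab_frame("side")
for n,t,s,z in (("player",(300,195),(288,222),.059),("mixer",(366,223),(304,295),.064),("amp",(134.6,220),(190.5,130),.076)):
    for c,I,g in (("top",im,t),("side",side,s)):
        x,y=map(int,g); a=I[y-9:y+10,x-9:x+10].astype(int)
        m=(a.min(2)>165).astype(np.uint8)
        k,l,st,ce=cv2.connectedComponentsWithStats(m)
        i=1+np.argmax(st[1:,4]); p=ce[i]+[x-9,y-9]
        print(n,c,st[i],p.round(1),ray_z(c,p,z).round(4))
```

```text
player top [ 6  5  8  9 52] [300.3 195. ] [ 0.5054 -0.1638  0.059 ]
player side [ 4  4 10  8 60] [287.5 220.2] [ 0.5059 -0.1695  0.059 ]
mixer top [ 6  5  8  8 51] [366.4 222.5] [ 0.4182 -0.3779  0.064 ]
mixer side [  4   2  12  11 101] [304.4 292.9] [ 0.4186 -0.3818  0.064 ]
amp top [ 6  5  8  8 51] [134.3 219.8] [0.4187 0.3668 0.076 ]
amp side [ 6  5  8  6 29] [190.3 128.5] [0.4186 0.3599 0.076 ]
```

View pics/crop.png

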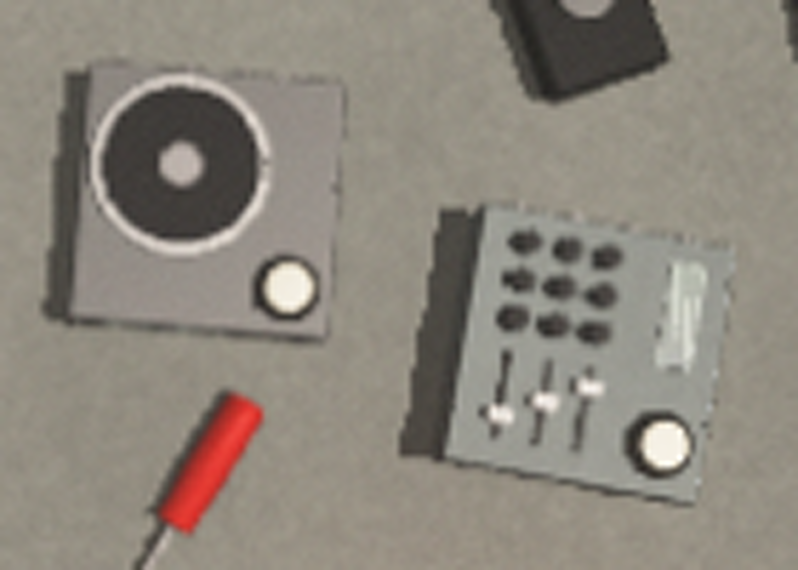

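```bash
python3 -m handwheel '{"travel":[[0.16,-0.1,0],[0.32,-0.2,0],[0.48,-0.3,0],[0.64,-0.4,0],[0.8,-0.5,0]],"turn":[0,0,0,0,0]}' 1 20
```

```text
clock: 1.02
tool_pos: [0.3368, 0.5187, 0.2315]
tcp_rot: [0.386, 3.118, 0.0]
contact_force: [0.1, 1.0, -0.9]
width: 0.301
gripper_force: 0.0
```

The crop confirms it: the grey player has the black disc lid and its cap at crop (288,288), and the mixer has its knobs and faders and its cap at (664,444). Moving on to the player.

```bash
python3 -m handwheel '{"travel":[[0.04,-0.15,0],[0.08,-0.3,0],[0.12,-0.45,0],[0.16,-0.6,0],[0.2,-0.75,0]],"turn":[0,0,0,0,0]}'
python3 -m handwheel '{"travel":[[0.04,-0.15,0],[0.08,-0.3,0],[0.12,-0.45,0],[0.16,-0.6,0],[0.2,-0.75,0]],"turn":[0,0,0,0,0]}'
python3 -m handwheel '{"travel":[[0.04,-0.15,0],[0.08,-0.3,0],[0.12,-0.45,0],[0.16,-0.6,0],[0.2,-0.75,0]],"turn":[0,0,0,0,0]}'
python3 -m handwheel '{"travel":[[0,0,0],[0,0,0],[0,0,0],[0,0,0],[0,0,0]],"turn":[0,0,0,0,0]}'
```

```text
clock: 1.43
tool_pos: [0.3856, 0.3306, 0.2314]
tcp_rot: [0.386, 3.118, 0.0]
contact_force: [1.2, 0.5, 0.5]
width: -0.0
gripper_force: 0.0
clock: 1.85
tool_pos: [0.4356, 0.1431, 0.2316]
tcp_rot: [0.386, 3.117, 0.0]
contact_force: [0.6, 0.3, 0.1]
width: 0.002
gripper_force: 0.0
clock: 2.27
tool_pos: [0.4856, -0.0446, 0.2316]
tcp_rot: [0.387, 3.117, 0.0]
contact_force: [2.0, -0.1, -0.7]
width: 0.001
gripper_force: 0.0
clock: 2.68
tool_pos: [0.4852, -0.0415, 0.2314]
tcp_rot: [-0.384, -3.118, -0.0]
contact_force: [-1.0, 0.3, -0.1]
width: 0.002
gripper_force: 0.0
```

```bash
python3 -m handwheel '{"travel":[[0.02,-0.12,-0.05],[0.04,-0.25,-0.1],[0.06,-0.38,-0.2],[0.08,-0.5,-0.3],[0.08,-0.5,-0.4]],"turn":[0,0,0,0,0]}'
python3 -m handwheel '{"travel":[[0,0,0],[0,0,0],[0,0,0],[0,0,0],[0,0,0]],"turn":[0,0,0,0,0]}'
python3 - <<'E'
from h import *
s=arm.state(); p=eyes.camera_params("wrist"); im=eyes.grab_frame("wrist"); cv2.imwrite("pics/w1.png",im)
print(s["tool_pos"])
for r in models.tip_of("player_switch_top","wrist")[:3]: print(r["score"],r["location"],ray_z("wrist",r["location"],.059,p))
E
```

```text
clock: 3.1
tool_pos: [0.5073, -0.1711, 0.1308]
tcp_rot: [0.386, 3.114, -0.002]
contact_force: [1.0, -0.5, -0.3]
width: 0.001
gripper_force: 0.0
clock: 3.52
tool_pos: [0.5063, -0.167, 0.1328]
tcp_rot: [0.384, 3.116, -0.001]
contact_force: [0.9, 0.3, -0.4]
width: 0.004
gripper_force: 0.0
[ 0.50627519 -0.1669913   0.13282611]
0.62 [256.4, 203.0] [ 0.50559798 -0.16769226  0.059     ]
```

View pics/w1.png

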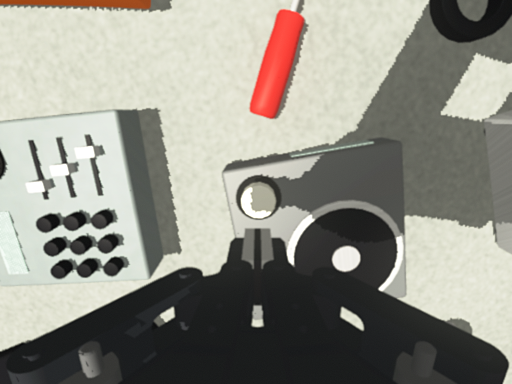

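The wrist view shows the player's cap at (259,200), about 1 mm from the predicted position and straight below the fingertips. Descending to just above it.

```bash
python3 -m handwheel '{"travel":[[0,0,-0.08],[0,0,-0.16],[0,0,-0.22],[0,0,-0.25],[0,0,-0.26]],"turn":[0,0,0,0,0]}'
python3 -m handwheel '{"travel":[[0,0,0],[0,0,0],[0,0,0],[0,0,0],[0,0,0]],"turn":[0,0,0,0,0]}'
```

```text
clock: 4.03
tool_pos: [0.505, -0.1673, 0.0656]
tcp_rot: [-0.386, -3.117, -0.0]
contact_force: [-0.4, -0.4, 0.0]
width: -0.0
gripper_force: 0.0
clock: 4.45
tool_pos: [0.5058, -0.1677, 0.0669]
tcp_rot: [0.386, 3.117, -0.0]
contact_force: [0.4, -0.3, 0.0]
width: 0.0
gripper_force: 0.0
```

```bash
python3 -m handwheel '{"travel":[[0,0,-0.01],[0,0,-0.02],[0,0,-0.03],[0,0,-0.04],[0,0,-0.045]],"turn":[0,0,0,0,0]}'
python3 -m handwheel '{"travel":[[0,0,0],[0,0,0],[0,0,0],[0,0,0],[0,0,0]],"turn":[0,0,0,0,0]}'
```

```text
clock: 4.87
tool_pos: [0.5055, -0.1676, 0.0547]
tcp_rot: [-0.387, -3.118, -0.0]
contact_force: [-0.1, -0.4, 2.8]
width: -0.001
gripper_force: 1.5
clock: 5.28
tool_pos: [0.5055, -0.1676, 0.0551]
tcp_rot: [0.387, 3.118, -0.0]
contact_force: [0.6, 0.0, 1.8]
width: -0.002
gripper_force: 0.8
```

Contact, at sliding force. I'll continue in small steps to about z=0.048.

```bash
python3 -m handwheel '{"travel":[[0,0,-0.004],[0,0,-0.008],[0,0,-0.012],[0,0,-0.016],[0,0,-0.02]],"turn":[0,0,0,0,0]}'
python3 -m handwheel '{"travel":[[0,0,0],[0,0,0],[0,0,0],[0,0,0],[0,0,0]],"turn":[0,0,0,0,0]}'
```

```text
clock: 5.7
tool_pos: [0.5055, -0.1676, 0.0499]
tcp_rot: [0.387, 3.118, -0.0]
contact_force: [-1.1, -0.3, 2.6]
width: -0.0
gripper_force: 1.5
clock: 6.12
tool_pos: [0.5054, -0.1676, 0.0501]
tcp_rot: [0.387, 3.118, -0.0]
contact_force: [0.0, -0.0, 2.5]
width: 0.002
gripper_force: 1.1
```

```bash
python3 -m handwheel '{"travel":[[0,0,-0.002],[0,0,-0.004],[0,0,-0.006],[0,0,-0.008],[0,0,-0.008]],"turn":[0,0,0,0,0]}'
python3 -m handwheel '{"travel":[[0,0,0],[0,0,0],[0,0,0],[0,0,0],[0,0,0]],"turn":[0,0,0,0,0]}'
```

```text
clock: 6.53
tool_pos: [0.5055, -0.1676, 0.0481]
tcp_rot: [0.387, 3.118, -0.0]
contact_force: [-1.0, 0.3, 6.6]
width: 0.002
gripper_force: 3.4
clock: 6.95
tool_pos: [0.5055, -0.1676, 0.0482]
tcp_rot: [0.387, 3.118, -0.0]
contact_force: [-1.3, -0.7, 5.9]
width: -0.0
gripper_force: 3.3
```

The force rises past the stop, so the player's switch is fully in. Lift and go to the mixer, aiming for (0.418,-0.380).

```bash
python3 -m handwheel '{"travel":[[0,0,0.06],[0,0,0.16],[0,0,0.3],[-0.05,-0.12,0.34],[-0.1,-0.25,0.34]],"turn":[0,0,0,0,0]}'
python3 -m handwheel '{"travel":[[-0.05,-0.12,0],[-0.1,-0.25,0],[-0.15,-0.38,0],[-0.2,-0.5,0],[-0.25,-0.6,0]],"turn":[0,0,0,0,0]}'
python3 -m handwheel '{"travel":[[0,0,0],[0,0,0],[0,0,0],[0,0,0],[0,0,0]],"turn":[0,0,0,0,0]}'
python3 - <<'E'
from h import *
s=arm.state(); p=eyes.camera_params("wrist"); im=eyes.grab_frame("wrist"); cv2.imwrite("pics/w2.png",im)
print(s["tool_pos"])
for r in models.tip_of("mixer_switch_top","wrist")[:3]: print(r["score"],r["location"],ray_z("wrist",r["location"],.064,p))
E
```

```text
clock: 7.37
tool_pos: [0.482, -0.2303, 0.1359]
tcp_rot: [0.381, 3.114, -0.002]
contact_force: [1.2, -0.2, -0.1]
width: 0.003
gripper_force: 0.0
clock: 7.78
tool_pos: [0.417, -0.3821, 0.1329]
tcp_rot: [0.387, 3.118, -0.0]
contact_force: [-0.2, -0.7, 0.7]
width: 0.004
gripper_force: 0.0
clock: 8.2
tool_pos: [0.4183, -0.3791, 0.133]
tcp_rot: [-0.385, -3.118, -0.0]
contact_force: [0.5, 0.4, -0.7]
width: -0.0
gripper_force: 0.0
[ 0.41829517 -0.37913976  0.13296445]
0.8 [256.4, 206.1] [ 0.4184176  -0.37998521  0.064     ]
```

View pics/w2.png

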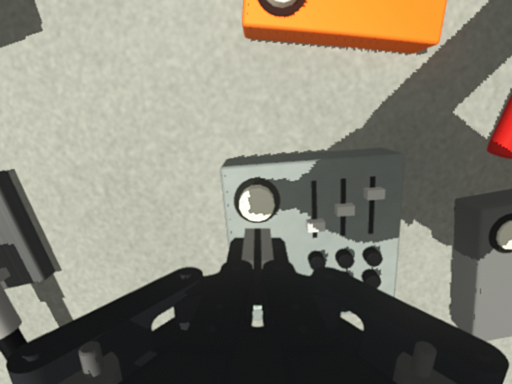

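The mixer's cap is at (258,201), again straight below the fingertips (1 mm off). Descend, then press.

```bash
python3 -m handwheel '{"travel":[[0,0,-0.08],[0,0,-0.15],[0,0,-0.21],[0,0,-0.24],[0,0,-0.25]],"turn":[0,0,0,0,0]}'
python3 -m handwheel '{"travel":[[0,0,-0.01],[0,0,-0.02],[0,0,-0.03],[0,0,-0.04],[0,0,-0.045]],"turn":[0,0,0,0,0]}'
```

```text
clock: 8.72
tool_pos: [0.4176, -0.3792, 0.0694]
tcp_rot: [-0.386, -3.116, -0.002]
contact_force: [0.1, 0.6, -0.2]
width: -0.003
gripper_force: 0.0
clock: 9.13
tool_pos: [0.4184, -0.3805, 0.0596]
tcp_rot: [0.387, 3.117, -0.001]
contact_force: [1.0, 0.8, 3.4]
width: 0.002
gripper_force: 1.5
```

```bash
python3 -m handwheel '{"travel":[[0,0,-0.005],[0,0,-0.01],[0,0,-0.015],[0,0,-0.02],[0,0,-0.02]],"turn":[0,0,0,0,0]}'
python3 -m handwheel '{"travel":[[0,0,-0.002],[0,0,-0.004],[0,0,-0.006],[0,0,-0.006],[0,0,-0.006]],"turn":[0,0,0,0,0]}'
```

```text
clock: 9.55
tool_pos: [0.4182, -0.3804, 0.0542]
tcp_rot: [0.387, 3.117, -0.001]
contact_force: [2.9, -0.3, 3.9]
width: 0.001
gripper_force: 2.0
clock: 9.97
tool_pos: [0.4182, -0.3804, 0.053]
tcp_rot: [0.387, 3.117, -0.001]
contact_force: [2.4, -1.1, 7.6]
width: 0.0
gripper_force: 3.5
```

The mixer's switch is in (force rising past the stop). Now a high arc to the amp, aiming for (0.4187,0.3635).

```bash
python3 -m handwheel '{"travel":[[0,0,0.06],[0,0,0.16],[0,0,0.3],[0,0,0.42],[0,0,0.5]],"turn":[0,0,0,0,0]}'
python3 -m handwheel '{"travel":[[0.04,0.15,0],[0.08,0.3,0],[0.12,0.45,0],[0.16,0.6,0],[0.2,0.75,0]],"turn":[0,0,0,0,0]}'
python3 -m handwheel '{"travel":[[0.02,0.15,0],[0.04,0.3,0],[0.06,0.45,0],[0.08,0.6,0],[0.1,0.75,0]],"turn":[0,0,0,0,0]}'
python3 -m handwheel '{"travel":[[-0.02,0.15,0],[-0.04,0.3,0],[-0.06,0.45,0],[-0.08,0.6,0],[-0.1,0.75,0]],"turn":[0,0,0,0,0]}'
python3 -m handwheel '{"travel":[[-0.04,0.15,0],[-0.08,0.3,0],[-0.12,0.45,0],[-0.16,0.6,0],[-0.2,0.72,0]],"turn":[0,0,0,0,0]}'
python3 -m handwheel '{"travel":[[0,0,-0.05],[0,0,-0.1],[0,0,-0.12],[0,0,-0.12],[0,0,-0.12]],"turn":[0,0,0,0,0]}'
python3 - <<'E'
from h import *
s=arm.state(); p=eyes.camera_params("wrist"); im=eyes.grab_frame("wrist"); cv2.imwrite("pics/w3.png",im)
print(s["tool_pos"])
for r in models.tip_of("amp_switch_top","wrist")[:3]: print(r["score"],r["location"],ray_z("wrist",r["location"],.076,p))
E
```

```text
clock: 10.38
tool_pos: [0.4179, -0.3802, 0.1802]
tcp_rot: [0.387, 3.117, -0.001]
contact_force: [1.5, -1.4, 0.5]
width: -0.001
gripper_force: 0.0
clock: 10.8
tool_pos: [0.4672, -0.1908, 0.1776]
tcp_rot: [-0.387, -3.116, -0.0]
contact_force: [1.3, -0.4, 0.5]
width: -0.0
gripper_force: 0.0
clock: 11.22
tool_pos: [0.492, -0.0033, 0.1775]
tcp_rot: [-0.387, -3.116, 0.0]
contact_force: [1.0, -0.4, -0.2]
width: -0.001
gripper_force: 0.0
clock: 11.63
tool_pos: [0.4666, 0.1839, 0.1775]
tcp_rot: [-0.386, -3.116, 0.001]
contact_force: [1.1, -0.7, 0.1]
width: 0.002
gripper_force: 0.0
clock: 12.05
tool_pos: [0.4166, 0.3645, 0.1775]
tcp_rot: [-0.386, -3.117, 0.001]
contact_force: [1.1, -0.4, 0.4]
width: -0.001
gripper_force: 0.0
clock: 12.47
tool_pos: [0.4178, 0.3618, 0.1477]
tcp_rot: [-0.387, -3.117, 0.001]
contact_force: [0.2, 0.8, 0.5]
width: -0.001
gripper_force: 0.0
[0.41777029 0.36180134 0.14765655]
0.6 [261.1, 201.8] [0.41611986 0.36508057 0.076     ]
```

View pics/w3.png

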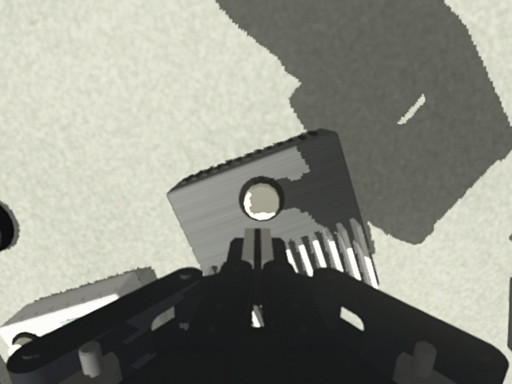

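The amp's cap is at (262,200), about 3 mm from the tips in y, with the fins clear of the fingers. A small correction, then descend and press.

```bash
python3 -m handwheel '{"travel":[[-0.004,0.01,-0.08],[-0.004,0.01,-0.16],[-0.004,0.01,-0.22],[-0.004,0.01,-0.25],[-0.004,0.01,-0.26]],"turn":[0,0,0,0,0]}'
python3 -m handwheel '{"travel":[[0,0,-0.01],[0,0,-0.02],[0,0,-0.03],[0,0,-0.04],[0,0,-0.045]],"turn":[0,0,0,0,0]}'
```

```text
clock: 12.98
tool_pos: [0.4168, 0.3644, 0.0822]
tcp_rot: [-0.387, -3.117, 0.001]
contact_force: [0.8, -0.9, 0.4]
width: -0.001
gripper_force: 0.0
clock: 13.4
tool_pos: [0.4174, 0.3652, 0.0719]
tcp_rot: [0.386, 3.117, 0.001]
contact_force: [1.3, 0.6, 3.8]
width: -0.001
gripper_force: 1.5
```

```bash
python3 -m handwheel '{"travel":[[0,0,-0.005],[0,0,-0.01],[0,0,-0.015],[0,0,-0.02],[0,0,-0.02]],"turn":[0,0,0,0,0]}'
python3 -m handwheel '{"travel":[[0,0,-0.002],[0,0,-0.004],[0,0,-0.006],[0,0,-0.006],[0,0,-0.006]],"turn":[0,0,0,0,0]}'
```

```text
clock: 13.82
tool_pos: [0.4171, 0.365, 0.0664]
tcp_rot: [0.387, 3.118, 0.0]
contact_force: [2.8, 1.4, 3.5]
width: 0.0
gripper_force: 1.8
clock: 14.23
tool_pos: [0.4171, 0.365, 0.0652]
tcp_rot: [0.387, 3.117, 0.0]
contact_force: [2.1, 0.4, 6.7]
width: -0.003
gripper_force: 3.3
```

The force is rising past the stop here too. Lift and take a last look.

```bash
python3 -m handwheel '{"travel":[[0,0,0.06],[0,0,0.16],[0,0,0.3],[0,0,0.45],[0,0,0.6]],"turn":[0,0,0,0,0]}'
python3 -m handwheel '{"travel":[[0,0.1,0],[0,0.2,0],[0,0.3,0],[0,0.4,0],[0,0.4,0]],"turn":[0,0,0,0,0]}'
python3 -m handwheel '{"travel":[[0,0,0],[0,0,0],[0,0,0],[0,0,0],[0,0,0]],"turn":[0,0,0,0,0]}'
python3 - <<'E'
from h import *
cv2.imwrite("pics/s1.png",cv2.resize(eyes.grab_frame("side"),(800,600)))
E
```

```text
clock: 14.65
tool_pos: [0.4159, 0.3641, 0.216]
tcp_rot: [-0.386, -3.116, 0.003]
contact_force: [1.2, 0.6, 0.2]
width: -0.003
gripper_force: 0.0
clock: 15.07
tool_pos: [0.4164, 0.4683, 0.2146]
tcp_rot: [-0.384, -3.118, -0.001]
contact_force: [-0.7, -0.1, -0.2]
width: -0.001
gripper_force: 0.0
clock: 15.48
tool_pos: [0.417, 0.4642, 0.2151]
tcp_rot: [-0.388, -3.117, 0.0]
contact_force: [-0.8, -0.7, 0.1]
width: -0.003
gripper_force: 0.0
```

View pics/s1.png

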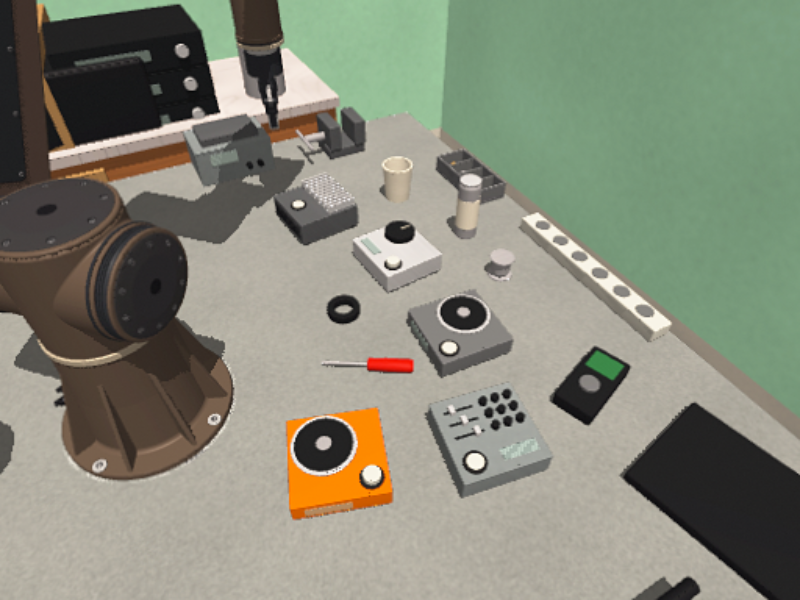

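The caps of the player (449,348), mixer (475,461) and amp (298,205) now sit low. The tuner's cap (393,263) still stands out, nothing has shifted, and the arm is clear.

```bash
python3 -c "from workcell import job; print(job.close_job())"
```

```text
the job is handed in; nothing more can be done
None
```

I pressed the switches fully in, in order (player, mixer, amplifier), left the tuner off with nothing visibly shifted, and handed the job in at about 15.5 s; the hand-in call gave no verdict.

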